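Load the boring machine's magazine with two toy-wagon blanks

ROBOT

A 6-joint arm with a two-finger parallel gripper is mounted at the origin on the work surface. World frame = base frame: x ahead of the robot, y to its left, z up, the work surface at z = 0. Lengths are in mm, angles in rad, forces in N, time in s.
With the tool pointing down it reaches from about 400 to 925 mm from the base axis. Payload 12.5 kg.
Tool frame: the origin (TCP) lies at the very end of the fingers, on their centre line; the grasp point (between the pads) lies env.grip_point_offset behind it (env.grip_point_offset is the distance from the TCP to the grasp point, in mm); y points along the fingers, z is the direction in which the jaws open and shut, and the axes are right-handed (so a half turn about y gives the same grasp; the last joint's range is limited). The gripper opens to 95 mm and grips with 3 to 60 N. Pads are 20 mm wide; open, the fingers measure 119 mm over their backs; the gripper's body (75 mm by 180 mm) begins 59 mm behind the grasp point.
Start: joints at [1.234, 0.491, 1.559, -0, 1.092, -0.106], TCP at [142.954, 608.45, 214.661] pointing down, gripper open.
Joint ranges: [-3.1, 3.1], [-0.84, 2.19], [0.05, 2.79], [-1.13, 4.28], [0.06, 2.93], [-2.69, 2.69]. Speed limits (rad/s): [2.22, 2.22, 2.79, 3.14, 3.14, 3.14].

INTERFACE

Orientations are given as [roll, pitch, yaw] about the fixed x, y, z axes, in that order (R = Rz(yaw) Ry(pitch) Rx(roll)).
In Python, from cell import readout, read_camera, env, nets gives the robot as it stands.
- The arm moves only by the tool apply_moves, never from a script. Its argument "increments" is a list of rows, each a list of 3 entries, a list of its own where there are three numbers: the shift along the tool's x, y, z in cm, then the turn, a rotation vector about the tool's x, y, z in degrees, then the finger opening in cm, from 0 to 9.51. A call has exactly 5 rows; each row shifts and turns the pose as measured when the row begins, along the tool's axes as they then stand; what a row does not reach is not made up. A row lasts 1/8 s, in which the tool goes at most 62.5 mm and 10.7 degrees, less where a joint would pass 70% of its speed; a pose out of reach is approached as far as the arm can. A call with a gripper value outside its range is refused whole. The fingers move at their own pace and stop on an object; the grip force is fixed at half the most. Time passes only in rows, so rows that do not move let the fingers close, or fill a call up. It gives the time, the measured TCP pose, the force and the opening at its end, in the units of the state.
- readout.state(): the state, without advancing time (a new reading comes with each control period).
- read_camera(name): name is "scene" or "top"; returns a dict with "img" (480x640x3 uint8, red, green, blue), "vfov" (degrees; the focal length in pixels is half the picture's height over the tangent of half this angle, whatever the lens; pixels are square), "cx", "cy" (the principal point, pixels), "rvec" (rotation vector, rad) and "tvec" (3), from world to camera coordinates, as OpenCV has them. Camera axes: x right, y down, z forward; pixel columns grow to the right and rows downward; lengths in mm; the calibration is good to about 2 mm. A picture is of the moment at which its call begins. There is no depth.
- env.job_done(): hands the job in, once; it reports no verdict.
Trained networks look in a picture, given as the dict that the camera call returned (one of the last four; its "shot" number tells which), for a name from the list of things; names that differ only in an ending like _2 or _b are one class to them, and where a whole thing is asked for, a point or a joint stands for the part that bears it (a point fixed in the world has none). Each returns a list of dicts, best first, with "confidence" (0 to 1); they miss things now and then, are a little off and sometimes report something else, mostly with a low value. They report only what shows in the picture. A call takes as long as a camera call.
- nets.look_for(picture, thing): "point" ([x, y, z] in mm, in the coordinates of the camera as it stood for that picture, good to about 4 mm: the middle of the surface that is visible of it).
- nets.mark_of(picture, thing): "point" ([x, y, z] in mm, in the coordinates of the camera as it stood for that picture, good to about 4 mm: a listed point, or the origin of a listed thing).
The state is a dict: "t": time; "joints": joint angles; "qvel": joint speeds; "tau": joint torques, N m; "eef_pos": TCP position; "tcp_rot": TCP orientation; "ft_force": force on the tool from outside, world axes, zero at the start; "moment": the same for the moment, N m; "opening": opening from 0.0 (shut) to 1.0 (fully open).
Only numpy, scipy, OpenCV 4.12 (cv2) and the standard library are available. Lean on these libraries where they do the work, as an engineer would, in place of code of your own. Each camera call takes 0.05 s, during which the arm holds its last target. There are 200 camera calls.

TASK

Load the two pale beech wagon blanks into the boring machine's magazine: draw the red sprung follower back by its black handle until the handle's bar drops into the notch of the yellow catch plate and stays there when you let go, and set both blanks upright in the track between stop and follower. Then lift the handle out of the notch and ease the follower forward under control, never letting it snap, until it holds the blanks tight against the stop. Force nothing, and leave the other things on the bench where they are.

Things in the scene. Friction and masses are not known exactly. Their poses are not given: they have to be found in the camera images.
- feeder: Horizontal boring machine with its magazine, fixed to the bench: aluminium track on a plywood board, dark stop, green motor with drill bit on the track's +x side (track x 115 to 325 mm, top 67 mm above the track floor; bit tip at x 63 mm). Origin on the bench, 60 mm before the stop's face (track y -60 mm, z -40 mm); same axes as the track.
- track (a point): Foot of the stop's face, mid-width, on the track floor, 40 mm above the bench. +y: feed direction, toward the stop (the track runs from here to y -200 mm); +x: across, to the motor; z up. Inner width 58.5 mm; walls 5 mm thick, tops 18 mm above the floor, inner edge bevelled 3 mm; stop 44 mm high. Yellow catch plate outside the near wall: x -38.5 to -34.5 mm, top 22 mm above the floor.
- follower (a joint): Travel of the red follower, m: 0 = face against the stop (start), grows as it is drawn back along the track's -y, at most 0.100; equals the free length between stop and follower. A ribbon spring pulls it shut with 8.4 N at 0, 10.4 N at the end; it weighs 0.22 kg, rubs with about 1 N and snaps if let go. Its face is 54 mm wide, 44 mm high.
- bolt (a joint): Swing of the handle, rad: 0 = its 10 mm round bar lies on the catch plate, + = lifted, -0.21 = dropped to the bottom of the notch (16 mm wide, 12 mm deep). The plate is clamped by hand: the bar is over the notch's middle at a travel somewhere in 0.066 to 0.086 m, not measured, to be felt for or seen. Let off in the notch, the follower rests at 3 mm less than that. Its own weight holds the bar down.
- handle (a point): Middle of the black flat-sided grip at the free end of the bar: 20 mm (across the track) x 16 mm (along it) x 34 mm high, upright at bolt 0, to be gripped from above on the sides that face along the track. It is 98 mm from the pivot pin, which lies along the track's y at x +20, 27 mm above the floor; at bolt 0 it is at track x -78, z 40 mm, y 40 mm behind the follower's face. The handle weighs 0.12 kg.
- blank1_mid (a point): Centre of the first pale beech wagon blank: a block 56 mm long (its x) x 24 mm wide (its y) x 46 mm high, 44 g, upright on the bench, pencil line along its top. In the track it stands with its length across, either way round and in either place. Grip it near the top by its two ends, so that the fingers stay above the track walls and catch plate.
- blank2_mid (a point): Centre of the second blank, just like the first.
- wagon1: one of two finished walnut wagons, dark brown, same size as a blank (56 x 24 x 46 mm) with small dark bored holes; not to be used. Origin at the middle of its underside
- wagon2: one of two finished walnut wagons, dark brown, same size as a blank (56 x 24 x 46 mm) with small dark bored holes; not to be used. Origin at the middle of its underside
- tub: clear plastic tub, 84 mm wide, 85 mm high; origin at the middle of its underside; leave alone
- tape: yellow tape measure, 68 x 36 x 64 mm; origin at the middle of its underside; leave alone
- glue: white glue bottle, 56 mm wide, 160 mm high; origin at the middle of its underside; leave alone
- brush: bench brush lying down; leave alone
- chuckkey: drill chuck key, 50 mm; leave alone
- square: try square lying down, dark wooden stock 100 mm, steel blade 130 mm; leave alone

How it is judged:
By the outcome, as a careful person would: the job done as asked, in the order asked, and still so for the second after the job is handed in, with the robot touching nothing.
It also fails if it takes over 72 s, if anything falls off the work surface, if the arm or the gripper's body presses on something with over 40 N, if the wrist force passes 120 N, or if a joint passes its speed limit or range.

## Working session

There is one attempt and no reset: what is moved stays moved. The work goes in short steps, Python scripts to look and compute and a tool call to move; the robot and the scene stay as the last step left them, time stands still between calls to the robot, and variables do not carry over. Pictures are saved under pics/ and viewed, about 8 in all and at most 12, crops included, and the job is handed in when it is done.

Besides the shell and the picture viewer there is one more tool, called after "Call:" as name([rows], argument=value, ...), one row to a line, values as JSON. apply_moves: Moves the arm, as the interface text tells. Its arguments: {"type":"object","properties":{"increments":{"type":"array"}},"required":["increments"]}

```bash
mkdir -p pics; ls
cat > h.py <<'E'
import numpy as np, cv2
from cell import readout, read_camera, env, nets
from scipy.spatial.transform import Rotation as R
def cam(n,save=None):
    p=read_camera(n)
    if save: cv2.imwrite(f'pics/{save}.png',p['img'][:,:,::-1])
    return p
def RT(p): return cv2.Rodrigues(np.array(p['rvec'],float))[0],np.array(p['tvec'],float)
def w(p,c): r,t=RT(p); return r.T@(np.array(c)-t)
def K(p):
    f=240/np.tan(np.radians(p['vfov']/2)); return np.array([[f,0,p['cx']],[0,f,p['cy']],[0,0,1]])
def px(p,X): r,t=RT(p); u=K(p)@(r@np.array(X,float)+t); return u[:2]/u[2]
def ray(p,u,v,z):
    r,t=RT(p); d=r.T@np.linalg.solve(K(p),[u,v,1]); o=-r.T@t; return o+d*(z-o[2])/d[2]
E
cat > a.py <<'E'
from h import *
s=readout.state(); print({k:np.round(v,3).tolist() for k,v in s.items()}, env.grip_point_offset)
print(R.from_euler('xyz',s['tcp_rot']).as_matrix().round(3))
for n in ['scene','top']:
    p=cam(n,n+'0'); print(n,p['vfov'],p['cx'],p['cy'],w(p,[0,0,0]).round())
    for th in ['feeder','track','follower','handle','blank1_mid','blank2_mid','wagon1','tub','tape','glue','brush','chuckkey','square']:
        for f in (nets.mark_of,nets.look_for):
            try:
                for d in f(p,th)[:3]:
                    X=w(p,d['point']); print(th,f.__name__,X.round(1),round(d['confidence'],2),px(p,X).round())
            except Exception as e: print(th,f.__name__,e)
E
python3 a.py
```

```text
pics
{'t': 0.0, 'joints': [1.234, 0.492, 1.559, 0.0, 1.092, -0.106], 'qvel': [0.0, -0.001, -0.0, -0.0, -0.001, -0.0], 'tau': [0.002, -61.265, -25.819, 0.069, 0.048, -0.0], 'eef_pos': [142.859, 608.195, 214.048], 'tcp_rot': [-1.572, 0.0, -0.231], 'ft_force': [-0.436, 0.285, -0.265], 'moment': [0.034, 0.006, -0.013], 'opening': 0.999} 18.8
[[ 0.973 -0.     0.229]
 [-0.229 -0.001  0.973]
 [-0.    -1.    -0.001]]
scene 47.34805519515401 314.50805895259447 238.32326759533717 [1626.  191. 1114.]
feeder call [517.2 -17.4   1.1] 0.62 [319. 255.]
feeder call [639.4   7.6  46.6] 0.69 [319. 276.]
track call [515.6  38.2  36.7] 0.92 [339. 248.]
track call [ 395.7 -479.8   17.1] 0.33 [183. 203.]
follower call it knows: blank1_mid, blank2_mid, brush, chuckkey, feeder, glue, handle, square, tape, track, tub, wagon
follower call [522.    8.8  71.4] 0.6 [328. 239.]
handle call [436.    5.8  79.1] 0.69 [333. 218.]
handle call [471.4   4.4  70.4] 0.43 [330. 228.]
blank1_mid call [603.  317.8  23.7] 0.91 [436. 290.]
blank1_mid call [613.3 312.9  37.8] 0.7 [435. 289.]
blank2_mid call [ 467.6 -294.9   21.
[... 2314 characters left out ...]
8.]
wagon1 call [ 602.8 -339.5   49. ] 0.74 [452. 218.]
tub call [712.3 346.3  -2.7] 0.97 [171. 167.]
tub call [716.4 358.4  40.9] 0.81 [161. 162.]
tape call [357.7 430.6  62.5] 0.93 [117. 314.]
tape call [ 601.1 -338.6   50.6] 0.64 [452. 219.]
glue call [ 597.5 -478.3    3. ] 0.86 [501. 224.]
glue call [ 595.9 -468.4  100.9] 0.88 [516. 221.]
brush call [ 357.5 -481.    -1.1] 0.79 [501. 321.]
brush call [ 385.4 -478.4   14. ] 0.92 [503. 310.]
brush call [ 596.4 -467.5  103. ] 0.23 [516. 220.]
chuckkey call [ 736.4 -277.6   -1.9] 0.68 [422. 167.]
chuckkey call [488.5   1.7  72.2] 0.39 [308. 262.]
square call [526.4 434.5  -1.2] 0.55 [131. 241.]
square call [573.5 450.4   6.1] 0.62 [124. 222.]
```

Run:
```python
import cv2,numpy as np
a=cv2.imread('pics/top0.png');b=cv2.imread('pics/scene0.png')
z=lambda i,x,y,w,h,s:cv2.resize(i[y:y+h,x:x+w],None,fx=s,fy=s,interpolation=cv2.INTER_CUBIC)
A=z(a,265,190,130,100,4)   # 520x400
B=z(a,150,185,45,45,4);C=z(a,407,250,45,45,4)
S=z(b,285,190,130,100,6)[:, :800]
r=np.zeros((400,800,3),np.uint8); r[:,:520]=A; r[:180,530:710]=B; r[190:370,530:710]=C
cv2.imwrite('pics/c1.png',r); cv2.imwrite('pics/c2.png',S)
```

```text
(no output)
```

View pics/c1.png

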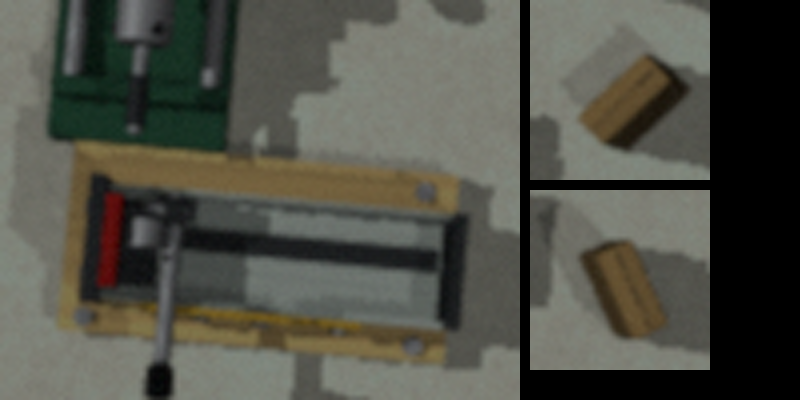

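View pics/c2.png

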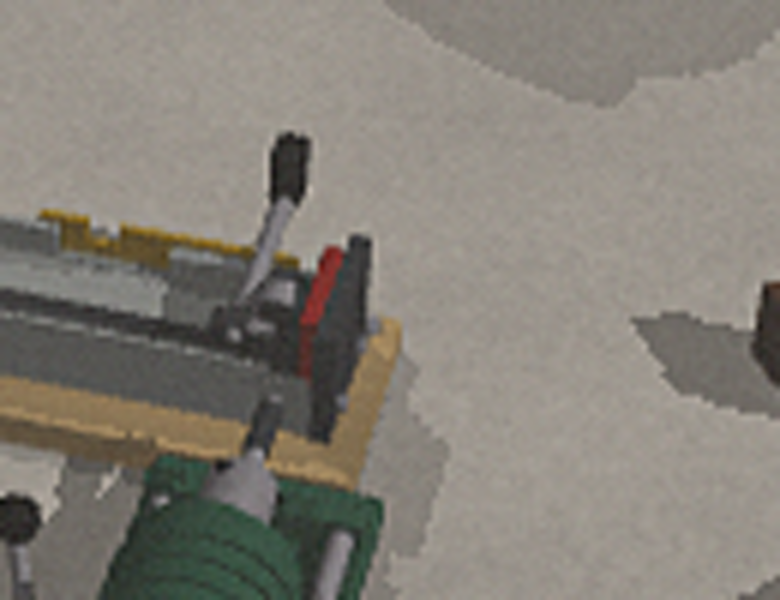

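View pics/top0.png

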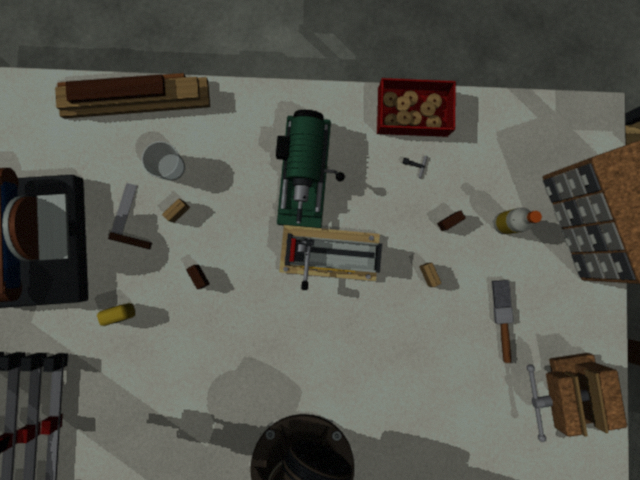

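The pictures show the track centred near top-image pixel (330,250), running along world y with a yaw of about −5°. The follower's red face is at the left, the handle is at (305,285), and the two pale blanks are at (175,210) and (430,275). In the scene view the notch is at about (302,229). Next I'll refine these poses.

```bash
cat > b.py <<'E'
from h import *
p=cam('top'); q=cam('scene')
f=lambda u,v:(265+(u+.5)/4-.5,190+(v+.5)/4-.5)
g=lambda u,v:(285+(u+.5)/6-.5,190+(v+.5)/6-.5)
c=lambda P,z:ray(p,*f(*P),z).round(1)
def yaw(a,b): d=np.array(a)-b; return np.degrees(np.arctan2(-d[0],d[1])).round(2)
for n,A,B,z in [('boardtop',(80,143),(460,178),18),('boardbot',(60,328),(445,362),18),('plate',(150,308),(400,330),62)]:
    print(n,c(A,z),c(B,z),'yaw',yaw(c(A,z),c(B,z)))
print('face',c((106,193),84),c((97,287),84))
print('notch scene',[ray(q,*g(*P),62).round(1) for P in [(90,222),(120,230)]])
print('bolt grip top',c((158,368),97))
# blanks: bright pixels fit
for n,X in (('b1',[604,318,46]),('b2',[466,-292,46])):
    u,v=px(p,X).round().astype(int); r=18
    im=cv2.resize(p['img'][v-r:v+r,u-r:u+r],None,fx=8,fy=8,interpolation=cv2.INTER_CUBIC).astype(float)
    sat=(im[:,:,0]-im[:,:,2]); m=((sat>35)&(im[:,:,0]>85)).astype(np.uint8)
    k,l,s,ce=cv2.connectedComponentsWithStats(m); i=1+np.argmax(s[1:,4])
    (cx,cy),wh,a=cv2.minAreaRect(np.argwhere(l==i)[:,::-1].astype(np.float32))
    bx=cv2.boxPoints(((cx,cy),wh,a)); W=[ray(p,u-r+(x+.5)/8-.5,v-r+(y+.5)/8-.5,46)[:2] for x,y in bx]
    W=np.array(W); e=[W[1]-W[0],W[2]-W[1]]; L=max(e,key=np.linalg.norm)
    print(n,W.mean(0).round(1),[np.linalg.norm(x).round(1) for x in e],'long axis deg',np.degrees(np.arctan2(L[1],L[0])).round(1))
for k in range(3):
  for nm in ('top','scene'):
    P=cam(nm)
    for th in ('track','handle','blank1_mid','blank2_mid'):
        d=nets.mark_of(P,th); 
        if d: print(nm,th,w(P,d[0]['point']).round(1),round(d[0]['confidence'],2))
E
python3 b.py
```

```text
boardtop [575.6  60.6  18. ] [ 561.5 -171.3   18. ] yaw -3.48
boardbot [463.3  68.9  18. ] [ 449.4 -164.6   18. ] yaw -3.41
plate [477.2  14.4  62. ] [ 468.6 -131.2   62. ] yaw -3.38
face [541.8  41.2  84. ] [488.3  44.5  84. ]
notch scene [array([476.1, -83.9,  62. ]), array([478.6, -68.5,  62. ])]
bolt grip top [444.    8.4  97. ]
b1 [603.2 322.7] [np.float64(52.8), np.float64(20.1)] long axis deg -43.6
b2 [ 467.  -293.8] [np.float64(21.7), np.float64(53.3)] long axis deg -154.8
top track [521.2  44.3  42.3] 0.74
top handle [438.1   7.5  83.3] 0.64
top blank1_mid [605.  322.5  19.4] 0.94
top blank2_mid [ 468.2 -294.8   23.6] 0.71
scene track [516.5  37.8  37.1] 0.79
scene handle [438.9   8.2  79.7] 0.47
scene blank1_mid [604.7 316.9  22.7] 0.78
scene blank2_mid [ 469.3 -294.    24.7] 0.76
top track [521.5  42.6  41.9] 0.56
top handle [437.1   4.7  81.4] 0.65
top blank1_mid [604.7 323.   21.4] 0.9
top blank2_mid [ 464.1 -294.    19.9] 0.85
scene track [514.6  35.6  38.6] 0.78
scene handle [435.4   7.6  78.7] 0.55
scene blank1_mid [605.1 318.   19.9] 0.62
top track [518.7  43.9  40.3] 0.92
top handle [436.9   8.9  79.9] 0.65
top blank1_mid [606.  326.   22.5] 0.93
top blank2_mid [ 5.111e+02 -1.520e+01 -2.000e-01] 0.73
scene track [ 739.2 -281.2   -3.7] 0.7
scene handle [ 6.025e+02 -4.843e+02  1.000e-01] 0.53
scene blank1_mid [602.7 315.   22.3] 0.76
scene blank2_mid [ 468.6 -293.5   20. ] 0.54
```

```bash
cat > plan.py <<'E'
import sys; from h import *
# plan.py x y z psi : remaining move in tool axes (cm, deg); translation expressed in current and final tool axes
def st():
    s=readout.state(); M=R.from_euler('xyz',s['tcp_rot']).as_matrix(); return s,M
s,M=st(); psi=np.degrees(np.arctan2(M[1,0],M[0,0]))
print('pos',np.round(s['eef_pos'],1),'psi',psi.round(2),'F',np.round(s['ft_force'],1),'open',round(s['opening']*95,1),'tilt',np.degrees(np.arccos(-M[2,1])).round(2),'t',round(s['t'],2),'j6',s['joints'][5])
O=np.array([516.5,41.5]);yw=np.radians(-3.4);T=np.array([[np.cos(yw),np.sin(yw)],[-np.sin(yw),np.cos(yw)]])
print('in track axes',(T@(np.array(s['eef_pos'])[:2]-O)).round(1))
if len(sys.argv)>4:
    x,y,z,ps=map(float,sys.argv[1:5]); d=np.array([x,y,z])-s['eef_pos']; a=np.radians(ps)
    F=np.array([[np.cos(a),0,-np.sin(a)],[np.sin(a),0,np.cos(a)],[0,-1,0]])
    print('cm cur',(M.T@d/10).round(2),'final',(F.T@d/10).round(2),'rot y',round((psi-ps+180)%360-180,2))
E
python3 plan.py 400 300 200 -3.4
python3 - <<'E'
import numpy as np
a=np.radians(-3.4);d=np.array([36.3,-293.8]);print(d@[np.cos(a),np.sin(a)],d@[-np.sin(a),np.cos(a)])
E
```

```text
pos [143.  608.4 214.7] psi -13.22 F [1.1 1.  0.5] open 95.1 tilt 0.01 t 4.2 j6 -0.10559409391154946
in track axes [-406.5  543.8]
cm cur [ 32.08   1.47 -24.15] final [ 27.49   1.47 -29.27] rot y -9.82
53.660318310250204 -291.13004008319484
```

Call:
apply_moves([
  [[3.2,0.1,-2.4],[0,-9.8,0],9.5],
  [[3.4,0.2,-3.7],[0,0,0],9.5],
  [[3.4,0.2,-3.7],[0,0,0],9.5],
  [[3.4,0.2,-3.7],[0,0,0],9.5],
  [[3.4,0.2,-3.7],[0,0,0],9.5],
])

```text
t: 4.82
eef_pos: [298.7, 419.6, 205.2]
tcp_rot: [-1.569, -0.001, -0.049]
ft_force: [0.6, -0.3, -0.1]
opening: 0.999
```

Call:
apply_moves([
  [[3.4,0.2,-3.7],[0,0,0],9.5],
  [[3.4,0.2,-3.7],[0,0,0],9.5],
  [[3.4,0.2,-3.7],[0,0,0],9.5],
  [[0.9,0.6,-4.8],[0,0,0],9.5],
  [[0.9,0.6,-4.8],[0,0,0],9.5],
])

```text
t: 5.45
eef_pos: [413.4, 200.4, 187.3]
tcp_rot: [-1.567, -0.004, -0.049]
ft_force: [1.1, -0.3, -0.2]
opening: 0.998
```

Call:
apply_moves([
  [[0.9,0.6,-4.8],[0,0,0],9.5],
  [[0.9,0.6,-4.8],[0,0,0],9.5],
  [[0.9,0.6,-4.8],[0,0,0],9.5],
  [[0,0,0],[0,0,0],9.5],
  [[0,0,0],[0,0,0],9.5],
])

```text
t: 6.08
eef_pos: [434.4, 48.2, 168.9]
tcp_rot: [-1.567, -0.006, -0.054]
ft_force: [0.5, -0.6, 0.4]
opening: 0.997
```

```bash
python3 plan.py 436.3 6.2 100 -3.4
```

```text
pos [434.4  48.2 168.9] psi -3.08 F [ 0.5 -0.6  0.4] open 94.8 tilt 0.42 t 6.08 j6 -1.5637225698539183
in track axes [-82.4   1.8]
cm cur [ 0.37  6.88 -4.21] final [ 0.44  6.89 -4.18] rot y 0.32
```

Call:
apply_moves([
  [[0.2,2.0,-2.2],[0,0.3,0],9.5],
  [[0.2,2.0,-2.2],[0,0,0],9.5],
  [[0,2.0,0],[0,0,0],9.5],
  [[0,2.0,0],[0,0,0],9.5],
  [[0,2.0,0],[0,0,0],9.5],
])

```text
t: 6.7
eef_pos: [438.6, 8.7, 68.3]
tcp_rot: [-1.567, -0.013, -0.051]
ft_force: [0.5, -1.0, -0.5]
opening: 1.0
```

```bash
python3 plan.py 436.3 6.2 61 -3.4
python3 - <<'E'
from h import *
p=cam('scene'); i=p['img'][170:250,290:370,::-1]; cv2.imwrite('pics/g1.png',cv2.resize(i,None,fx=6,fy=6,interpolation=cv2.INTER_CUBIC))
E
```

```text
pos [438.6   8.7  68.3] psi -2.9 F [ 0.5 -1.  -0.5] open 95.0 tilt 0.77 t 6.7 j6 -1.6628398147541414
in track axes [-75.9 -37.3]
cm cur [-0.22  0.73 -0.27] final [-0.21  0.73 -0.27] rot y 0.5
```

View pics/g1.png

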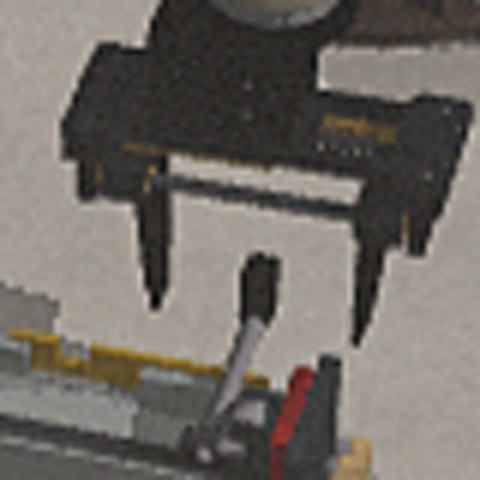

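Handle is centred between the fingertips at (155,300) and (358,340), with the handle itself at (260,285). Next I lower a little, level the tool and close.

Call:
apply_moves([
  [[-0.2,0.6,-0.3],[0,0.5,0.7],9.5],
  [[0,0,0],[0,0,0],4.0],
  [[0,0,0],[0,0,0],0.5],
  [[0,0,0],[0,0,0],0.5],
  [[0,0,0],[0,0,0],0.5],
])

```text
t: 7.38
eef_pos: [436.3, 7.4, 61.9]
tcp_rot: [-1.567, 0.001, -0.057]
ft_force: [-0.6, 0.8, 0.6]
opening: 0.634
```

```bash
cat >> plan.py <<'E'
D=np.array([[np.cos(np.radians(psi)),0,-np.sin(np.radians(psi))],[np.sin(np.radians(psi)),0,np.cos(np.radians(psi))],[0,-1,0]])
print('level rot',np.degrees(R.from_matrix(M.T@D).as_rotvec()).round(2))
E
python3 plan.py 436.3 6.2 61 -3.4
```

```text
pos [436.3   7.4  61.9] psi -3.27 F [-0.6  0.8  0.6] open 60.3 tilt 0.22 t 7.38 j6 -1.6577131816173545
in track axes [-78.  -38.8]
cm cur [ 0.    0.09 -0.12] final [ 0.    0.09 -0.12] rot y 0.13
level rot [-0.22 -0.   -0.04]
```

Call:
apply_moves([
  [[0,0,-0.1],[0,0,0],0.5],
  [[0,0,0],[0,0,0],0.5],
  [[0,0,0],[0,0,0],0.5],
  [[0,0,0],[0,0,0],0.5],
  [[0,0,0],[0,0,0],0.5],
])

```text
t: 8.0
eef_pos: [436.4, 6.5, 62.1]
tcp_rot: [-1.567, 0.0, -0.058]
ft_force: [1.1, 5.2, 0.5]
opening: 0.166
```

Call:
apply_moves([
  [[0,-0.4,0],[0,0,0],0.5],
  [[0,0,-1.0],[0,0,0],0.5],
  [[0,0,-1.5],[0,0,0],0.5],
  [[0,0,-1.5],[0,0,0],0.5],
  [[0,0,-1.5],[0,0,0],0.5],
])

```text
t: 8.62
eef_pos: [433.6, -46.0, 65.7]
tcp_rot: [-1.563, -0.001, -0.057]
ft_force: [1.8, 11.0, 1.8]
opening: 0.17
```

```bash
python3 plan.py 436.3 6.2 66 -3.4
```

```text
pos [433.6 -46.   65.7] psi -3.24 F [ 1.8 11.   1.8] open 16.2 tilt 0.43 t 8.62 j6 -1.7897144450933555
in track axes [-77.6 -92.2]
cm cur [-0.03  0.01  5.22] final [-0.04 -0.03  5.22] rot y 0.16
level rot [-0.43  0.    0.03]
```

Call:
apply_moves([
  [[0,0,-1.2],[-0.4,0,0],0.5],
  [[0,0,-1.0],[0,0,0],0.5],
  [[0,0,0],[0,0,0],0.5],
  [[0,0,0],[0,0,0],0.5],
  [[0,0,0],[0,0,0],0.5],
])

```text
t: 9.25
eef_pos: [432.3, -66.1, 65.8]
tcp_rot: [-1.567, -0.001, -0.059]
ft_force: [2.4, 9.5, 0.3]
opening: 0.166
```

```bash
python3 plan.py
python3 - <<'E'
from h import *
p=cam('scene'); i=p['img'][190:260,270:360,::-1]; cv2.imwrite('pics/g2.png',cv2.resize(i,None,fx=8,fy=8,interpolation=cv2.INTER_CUBIC))
E
```

```text
pos [432.3 -66.1  65.8] psi -3.39 F [2.4 9.5 0.3] open 15.8 tilt 0.24 t 9.25 j6 -1.8247488781429326
in track axes [ -77.6 -112.4]
level rot [-0.24  0.    0.05]
```

View pics/g2.png

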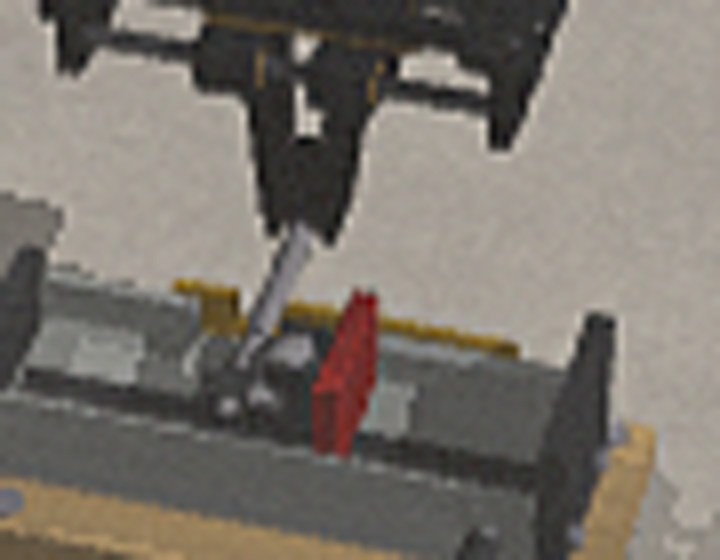

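The bar is just right of the notch's middle (the notch spans columns 240–280, the bar 255–287). I'll pull about 3.5 mm more and lower to feel for it.

Call:
apply_moves([
  [[0,0,-0.4],[0,0,0],0.5],
  [[0,0.3,0],[0,0,0],0.5],
  [[0,0.3,0],[0,0,0],0.5],
  [[0,0.3,0],[0,0,0],0.5],
  [[0,0,0],[0,0,0],0.5],
])

```text
t: 9.93
eef_pos: [430.9, -67.1, 57.2]
tcp_rot: [-1.564, 0.001, -0.058]
ft_force: [-0.0, 0.9, 3.6]
opening: 0.166
```

```bash
python3 plan.py
```

```text
pos [430.9 -67.1  57.2] psi -3.32 F [-0.   0.9  3.6] open 15.7 tilt 0.39 t 9.93 j6 -1.8348422764113335
in track axes [ -79.  -113.5]
level rot [-0.38 -0.   -0.05]
```

Call:
apply_moves([
  [[0,0.4,-0.2],[0,0,0],0.5],
  [[0,0.4,-0.1],[0,0,0],0.5],
  [[0,0.4,0],[0,0,0],0.5],
  [[0,0.3,0],[0,0,0],0.5],
  [[0,0,0],[0,0,0],0.5],
])

```text
t: 10.55
eef_pos: [430.2, -69.3, 42.9]
tcp_rot: [-1.564, 0.0, -0.057]
ft_force: [0.0, -0.1, -1.8]
opening: 0.165
```

```bash
python3 plan.py
```

```text
pos [430.2 -69.3  42.9] psi -3.28 F [ 0.  -0.1 -1.8] open 15.6 tilt 0.38 t 10.55 j6 -1.8425961490089289
in track axes [ -79.6 -115.7]
level rot [-0.38 -0.   -0.02]
```

Call:
apply_moves([
  [[0,0,0],[0,0,0],2.5],
  [[0,0,0],[0,0,0],5],
  [[0,0,0],[0,0,0],7],
  [[0,-2.0,0],[0,0,0],7],
  [[0,-4.0,0],[0,0,0],7],
])

```text
t: 11.18
eef_pos: [429.1, -69.4, 102.3]
tcp_rot: [-1.563, 0.006, -0.057]
ft_force: [-0.1, -0.5, -1.2]
opening: 0.627
```

Call:
apply_moves([
  [[0,-5.0,0],[0,0,0],9.5],
  [[0,-4.0,0],[0,0,0],9.5],
  [[0,0,0],[0,0,0],9.5],
  [[0,0,0],[0,0,0],9.5],
  [[0,0,0],[0,0,0],9.5],
])

```text
t: 11.8
eef_pos: [429.3, -70.1, 196.0]
tcp_rot: [-1.563, 0.004, -0.057]
ft_force: [0.2, 0.2, -0.2]
opening: 0.998
```

```bash
python3 plan.py 467 -294 130 -64.8
python3 - <<'E'
from h import *
p=cam('scene'); i=p['img'][190:260,270:360,::-1]; cv2.imwrite('pics/g3.png',cv2.resize(i,None,fx=8,fy=8,interpolation=cv2.INTER_CUBIC))
E
```

```text
pos [429.3 -70.1 196. ] psi -3.28 F [ 0.2  0.2 -0.2] open 94.8 tilt 0.5 t 11.8 j6 -1.8369470174579707
in track axes [ -80.5 -116.6]
cm cur [  5.08   6.4  -22.19] final [21.86  6.6  -6.12] rot y 61.52
level rot [-0.44 -0.   -0.24]
```

View pics/g3.png

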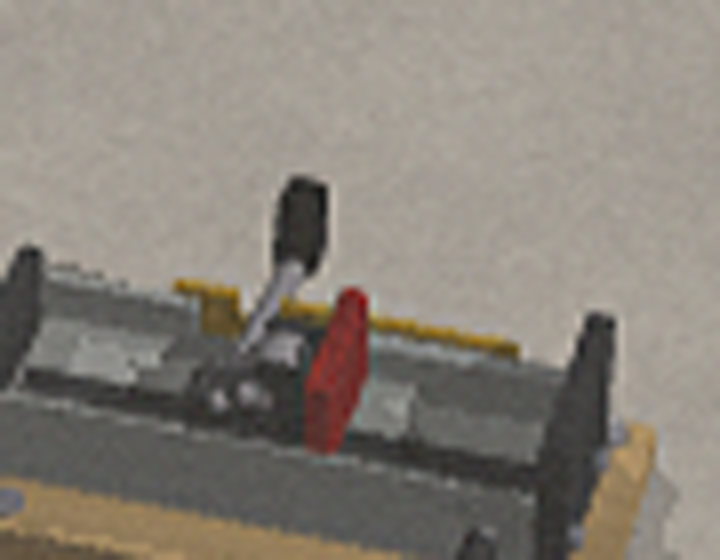

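Latched: the bar sits in the notch and the follower stays back. Now blank 2.

Call:
apply_moves([
  [[0.9,0,-3.7],[0,10.3,0],9.5],
  [[1.5,0.5,-3.5],[0,10.3,0],9.5],
  [[2.1,1,-3.2],[0,10.3,0],9.5],
  [[2.6,1,-2.7],[0,10.3,0],9.5],
  [[3.1,1,-2.2],[0,10.3,0],9.5],
])

```text
t: 12.48
eef_pos: [459.5, -260.2, 153.9]
tcp_rot: [-1.573, 0.015, -0.98]
ft_force: [0.1, 1.1, 0.8]
opening: 0.995
```

Call:
apply_moves([
  [[3.4,1,-1.7],[0,10.3,0],9.5],
  [[0,0,0],[0,0,0],9.5],
  [[0,0,0],[0,0,0],9.5],
  [[0,0,0],[0,0,0],9.5],
  [[0,0,0],[0,0,0],9.5],
])

```text
t: 13.1
eef_pos: [463.2, -298.2, 139.1]
tcp_rot: [-1.578, 0.021, -1.164]
ft_force: [-0.5, 0.4, 0.6]
opening: 0.999
```

```bash
python3 plan.py 467 -294 25 -64.8
```

```text
pos [ 463.2 -298.2  139.1] psi -66.69 F [-0.5  0.4  0.6] open 94.9 tilt 1.29 t 13.1 j6 -1.1028090126517065
in track axes [ -33.1 -342.3]
cm cur [ 0.   11.41  0.61] final [-0.22 11.41  0.53] rot y -1.89
level rot [ 0.43  0.   -1.21]
```

Call:
apply_moves([
  [[-0.1,3.0,0.5],[0.4,-1.9,-1.2],9.5],
  [[0,3.5,0],[0,0,0],9.5],
  [[0,2.5,0],[0,0,0],9.0],
  [[0,1.0,0],[0,0,0],8.5],
  [[0,0,0],[0,0,0],8.5],
])

```text
t: 13.72
eef_pos: [468.7, -293.2, 39.3]
tcp_rot: [-1.568, -0.005, -1.124]
ft_force: [0.2, -0.2, -0.5]
opening: 0.899
```

```bash
python3 plan.py 467 -294 25.5 -64.8
python3 - <<'E'
from h import *
p=cam('top'); u,v=px(p,[467,-294,46]).astype(int); i=p['img'][v-30:v+30,u-35:u+35,::-1]
p2=cam('scene'); u,v=px(p2,[467,-294,30]).astype(int); j=p2['img'][v-40:v+20,u-35:u+35,::-1]
cv2.imwrite('pics/g4.png',cv2.resize(np.hstack([i,j]),None,fx=5.5,fy=5.5,interpolation=cv2.INTER_CUBIC))
E
```

```text
pos [ 468.7 -293.2   39.3] psi -64.4 F [ 0.2 -0.2 -0.5] open 85.4 tilt 0.31 t 13.72 j6 -1.1253550041253946
in track axes [ -27.8 -337. ]
cm cur [-0.01  1.38 -0.19] final [-0.01  1.38 -0.19] rot y 0.4
level rot [-0.13  0.    0.28]
```

View pics/g4.png

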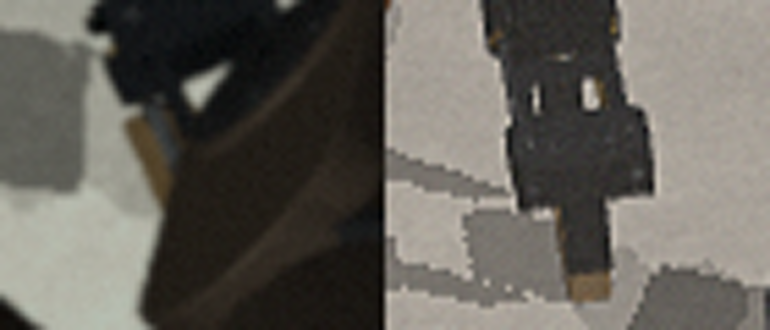

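The finger (columns 575–610) is lined up with the blank (568–612). Next I descend and close.

Call:
apply_moves([
  [[0,0.9,-0.1],[0,0.4,0.2],8.5],
  [[0,0.5,-0.1],[0,0,0],8.5],
  [[0,0,0],[0,0,0],5],
  [[0,0,0],[0,0,0],5],
  [[0,0,0],[0,0,0],5],
])

```text
t: 14.45
eef_pos: [467.7, -295.2, 26.9]
tcp_rot: [-1.567, -0.005, -1.132]
ft_force: [0.6, 0.6, 0.1]
opening: 0.634
```

Call:
apply_moves([
  [[0,0,0],[0,0,0],5],
  [[0,0,0],[0,0,0],5],
  [[0,-2,0],[0,0,0],5],
  [[0,-4,0],[0,0,0],5],
  [[0,-4,0],[0,0,0],5],
])

```text
t: 15.08
eef_pos: [466.1, -294.0, 126.8]
tcp_rot: [-1.569, 0.001, -1.132]
ft_force: [0.5, 0.1, -0.4]
opening: 0.59
```

```bash
cat > tk.py <<'E'
import sys,numpy as np
O=np.array([516.5,41.5]);yw=np.radians(-3.4)
x,y=map(float,sys.argv[1:3]);print(O+np.array([[np.cos(yw),-np.sin(yw)],[np.sin(yw),np.cos(yw)]])@[x,y])
E
python3 tk.py 0 -14; python3 tk.py 0 -41; python3 plan.py 515.7 27.5 130 -93.4
```

```text
[515.66971077  27.52464241]
[514.06843868   0.57216706]
pos [ 466.1 -294.   126.8] psi -64.84 F [ 0.5  0.1 -0.4] open 56.0 tilt 0.09 t 15.07 j6 -1.1241078783182306
in track axes [ -30.4 -337.9]
cm cur [-26.99  -0.28  18.16] final [-32.39  -0.32   3.05] rot y 28.56
level rot [-0.09 -0.   -0.03]
```

Call:
apply_moves([
  [[-3.4,-0.5,2.3],[0,9.5,0],5],
  [[-3.7,-0.5,1.7],[0,9.5,0],5],
  [[-3.9,-0.3,1.0],[0,9.5,0],5],
  [[-4.0,0,0.4],[0,0,0],5],
  [[-4.0,0,0.4],[0,0,0],5],
])

```text
t: 15.7
eef_pos: [500.6, -91.7, 143.7]
tcp_rot: [-1.563, -0.002, -1.65]
ft_force: [0.8, -0.0, -0.4]
opening: 0.588
```

Call:
apply_moves([
  [[-4.0,0,0.4],[0,0,0],5],
  [[-4.0,0,0.4],[0,0,0],5],
  [[-4.0,0,0.4],[0,0,0],5],
  [[0,0,0],[0,0,0],5],
  [[0,0,0],[0,0,0],5],
])

```text
t: 16.32
eef_pos: [522.2, 33.0, 143.8]
tcp_rot: [-1.563, -0.002, -1.647]
ft_force: [-0.3, 0.2, -0.7]
opening: 0.585
```

```bash
python3 plan.py 515.7 27.5 120 -93.4
```

```text
pos [522.2  33.  143.8] psi -94.34 F [-0.3  0.2 -0.7] open 55.6 tilt 0.48 t 16.32 j6 0.016247392884097094
in track axes [ 6.2 -8.2]
cm cur [ 0.59  2.38 -0.62] final [ 0.59  2.38 -0.61] rot y -0.94
level rot [-0.47  0.    0.14]
```

Call:
apply_moves([
  [[0.6,1.2,-0.6],[-0.5,-0.9,0],5],
  [[0,1.2,0],[0,0,0],5],
  [[0,0,0],[0,0,0],5],
  [[0,0,0],[0,0,0],5],
  [[0,0,0],[0,0,0],5],
])

```text
t: 16.95
eef_pos: [514.9, 24.3, 117.6]
tcp_rot: [-1.573, -0.003, -1.633]
ft_force: [-0.3, -0.8, -1.2]
opening: 0.584
```

```bash
python3 plan.py 515.7 27.5 84 -93.4
python3 - <<'E'
from h import *
p=cam('scene'); i=p['img'][190:270,270:370,::-1]; cv2.imwrite('pics/g5.png',cv2.resize(i,None,fx=7,fy=7,interpolation=cv2.INTER_CUBIC))
E
```

```text
pos [514.9  24.3 117.6] psi -93.59 F [-0.3 -0.8 -1.2] open 55.5 tilt 0.2 t 16.95 j6 -0.014105989546900049
in track axes [ -0.6 -17.2]
cm cur [-0.33  3.36  0.07] final [-0.32  3.36  0.06] rot y -0.19
level rot [ 0.14 -0.    0.15]
```

View pics/g5.png

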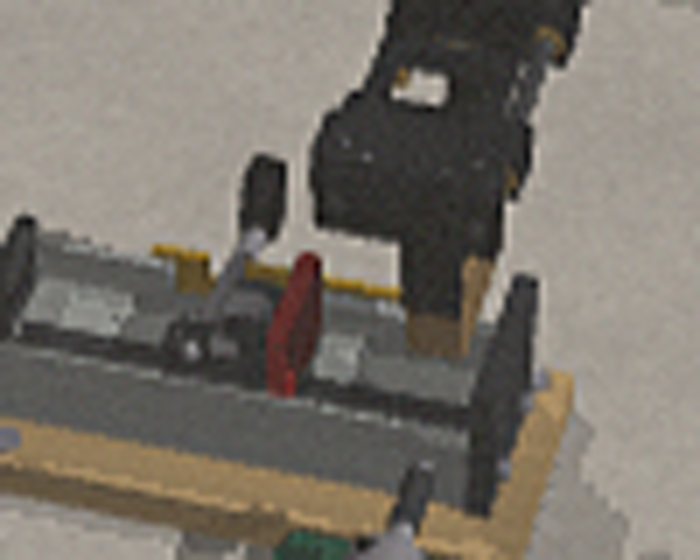

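Call:
apply_moves([
  [[-0.2,1.2,0.05],[0,0,0],5],
  [[0,1.2,0.05],[0,0,0],5],
  [[0,0.6,0],[0,0,0],5],
  [[0,0.2,0],[0,0,0],5],
  [[0,0,0],[0,0,0],5],
])

```text
t: 17.62
eef_pos: [516.0, 26.6, 83.1]
tcp_rot: [-1.574, -0.003, -1.633]
ft_force: [-0.5, 0.6, -1.0]
opening: 0.587
```

```bash
python3 plan.py 515.7 27.5 67 -93.4
```

```text
pos [516.   26.6  83.1] psi -93.57 F [-0.5  0.6 -1. ] open 55.7 tilt 0.21 t 17.62 j6 -0.009497545270264944
in track axes [  0.3 -14.9]
cm cur [-0.09  1.61 -0.03] final [-0.09  1.61 -0.03] rot y -0.17
level rot [ 0.16 -0.    0.14]
```

Bottom is about 2 mm under the wall tops with no force, so I'll go on gently.

Call:
apply_moves([
  [[0,0.15,0],[0,0,0],5],
  [[0,0.15,0],[0,0,0],5],
  [[0,0.15,0],[0,0,0],5],
  [[0,0,0],[0,0,0],5],
  [[0,0,0],[0,0,0],5],
])

```text
t: 18.25
eef_pos: [516.3, 26.5, 78.9]
tcp_rot: [-1.572, -0.003, -1.633]
ft_force: [0.0, -0.1, -0.8]
opening: 0.587
```

Call:
apply_moves([
  [[0,0.4,0],[0,0,0],5],
  [[0,0.4,0],[0,0,0],5],
  [[0,0.2,0],[0,0,0],5],
  [[0,0.1,0],[0,0,0],5],
  [[0,0,0],[0,0,0],5],
])

```text
t: 18.88
eef_pos: [516.2, 26.5, 67.1]
tcp_rot: [-1.572, -0.003, -1.633]
ft_force: [-1.2, -0.0, 1.4]
opening: 0.585
```

Call:
apply_moves([
  [[0,0,0],[0,0,0],6.6],
  [[0,0,0],[0,0,0],7.0],
  [[0,-1,0],[0,0,0],7.0],
  [[0,-3,0],[0,0,0],7.0],
  [[0,-4,0],[0,0,0],7.0],
])

```text
t: 19.5
eef_pos: [515.4, 26.7, 148.2]
tcp_rot: [-1.577, -0.002, -1.633]
ft_force: [0.0, -0.5, -1.0]
opening: 0.735
```

```bash
python3 plan.py 604 319.5 150 -133.6
python3 - <<'E'
import numpy as np
import sys;sys.path.insert(0,'.')
from h import readout
p=np.array(readout.state()['eef_pos'])[:2];d=(np.array([604,319.5])-p)/7
for k in range(5):
    a=np.radians(-93.4-10.05*min(k,4));print((d@[np.cos(a),np.sin(a)]/10).round(2),(d@[-np.sin(a),np.cos(a)]/10).round(2))
E
```

```text
pos [515.4  26.7 148.2] psi -93.57 F [ 0.  -0.5 -1. ] open 69.8 tilt 0.38 t 19.5 j6 -0.01014333725506621
in track axes [ -0.2 -14.8]
cm cur [-29.77  -0.3    7.01] final [-27.31  -0.18 -13.78] rot y 40.03
level rot [ 0.35 -0.    0.14]
-4.25 1.02
-4.36 0.26
-4.34 -0.51
-4.19 -1.26
-3.9 -1.97
```

Call:
apply_moves([
  [[-4.2,-0.5,1.0],[0,10,0],7.5],
  [[-4.4,0,0.3],[0,10,0],9.5],
  [[-4.3,0,-0.5],[0,10,0],9.5],
  [[-4.2,0,-1.3],[0,10,0],9.5],
  [[-3.9,0,-2.0],[0,0,0],9.5],
])

```text
t: 20.12
eef_pos: [584.0, 238.9, 161.0]
tcp_rot: [-1.567, 0.001, -2.359]
ft_force: [0.8, -0.7, -0.1]
opening: 1.0
```

Call:
apply_moves([
  [[-3.9,0,-2.0],[0,0,0],9.5],
  [[-3.9,0.5,-2.0],[0,0,0],9.5],
  [[0,0,0],[0,0,0],9.5],
  [[0,0,0],[0,0,0],9.5],
  [[0,0,0],[0,0,0],9.5],
])

```text
t: 20.75
eef_pos: [611.3, 326.7, 158.7]
tcp_rot: [-1.567, 0.003, -2.357]
ft_force: [-0.3, 0.4, -0.6]
opening: 0.999
```

```bash
python3 plan.py 604 319.5 26 -133.6
```

```text
pos [611.3 326.7 158.7] psi -135.02 F [-0.3  0.4 -0.6] open 94.9 tilt 0.29 t 20.75 j6 1.1840651811986502
in track axes [ 77.7 290.3]
cm cur [ 1.06 13.27 -0.06] final [ 1.02 13.27 -0.03] rot y -1.42
level rot [-0.24 -0.   -0.16]
```

Call:
apply_moves([
  [[0.9,3.5,0],[-0.2,-1.4,-0.2],9.5],
  [[0,4,0],[0,0,0],9.5],
  [[0,3.5,0],[0,0,0],8.5],
  [[0,1.5,0],[0,0,0],8],
  [[0,0,0],[0,0,0],8],
])

```text
t: 21.38
eef_pos: [606.6, 316.1, 34.5]
tcp_rot: [-1.568, 0.003, -2.336]
ft_force: [-0.3, -0.4, 0.1]
opening: 0.842
```

```bash
python3 plan.py 603.5 321 26 -133.6
```

```text
pos [606.6 316.1  34.5] psi -133.86 F [-0.3 -0.4  0.1] open 80.0 tilt 0.24 t 21.38 j6 1.1508901566544683
in track axes [ 73.7 279.4]
cm cur [-0.14  0.85 -0.57] final [-0.14  0.85 -0.57] rot y -0.26
level rot [-0.16 -0.   -0.18]
```

Call:
apply_moves([
  [[-0.15,0.4,-0.5],[0,-0.2,0],8],
  [[0,0.4,0],[0,0,0],8],
  [[0,0,0],[0,0,0],5],
  [[0,0,0],[0,0,0],5],
  [[0,0,0],[0,0,0],5],
])

```text
t: 22.0
eef_pos: [605.5, 321.6, 30.1]
tcp_rot: [-1.566, 0.008, -2.332]
ft_force: [-0.6, 0.6, -0.6]
opening: 0.585
```

```bash
python3 plan.py 603.5 321 26 -133.6
python3 - <<'E'
from h import *
p=cam('scene'); u,v=px(p,[604,320,30]).astype(int); i=p['img'][v-40:v+30,u-45:u+45,::-1]
cv2.imwrite('pics/g6.png',cv2.resize(i,None,fx=7,fy=7,interpolation=cv2.INTER_CUBIC))
E
```

```text
pos [605.5 321.6  30.1] psi -133.64 F [-0.6  0.6 -0.6] open 55.6 tilt 0.55 t 22.0 j6 1.1552759036572497
in track axes [ 72.2 284.9]
cm cur [ 0.18  0.41 -0.1 ] final [ 0.18  0.41 -0.1 ] rot y -0.04
level rot [-0.28 -0.   -0.47]
```

View pics/g6.png

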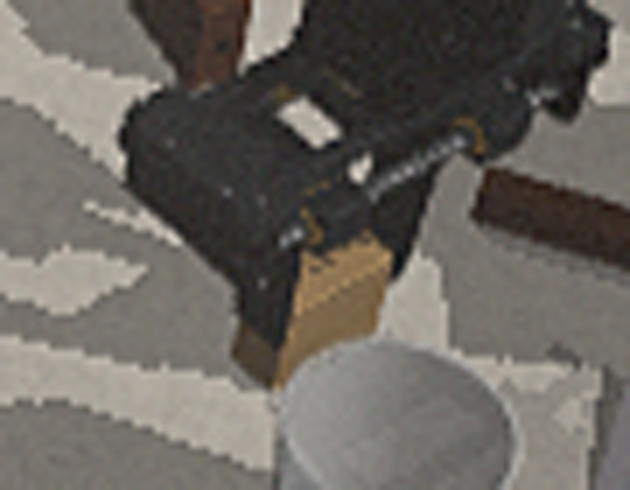

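Blank 1 is gripped squarely by its ends (opening 55.6 mm). I'll lift it and carry it to track y −45.

Call:
apply_moves([
  [[0,-2,0],[-0.3,0,-0.5],5],
  [[0,-4,0],[0,0,0],5],
  [[0,-4,0],[0,0,0],5],
  [[0,-1.5,0],[0,0,0],5],
  [[0,0,0],[0,0,0],5],
])

```text
t: 22.68
eef_pos: [604.8, 321.1, 146.5]
tcp_rot: [-1.572, -0.004, -2.333]
ft_force: [-0.1, 0.2, -1.3]
opening: 0.587
```

```bash
python3 plan.py 513.8 -3.4 140 -93.4;  python3 - <<'E'
import numpy as np
from h import readout
p=np.array(readout.state()['eef_pos'])[:2];d=(np.array([513.8,-3.4])-p)/8
for k in range(5):
    a=np.radians(-133.6+10.05*min(k,4));print((d@[np.cos(a),np.sin(a)]/10).round(2),(d@[-np.sin(a),np.cos(a)]/10).round(2))
E
```

```text
pos [604.8 321.1 146.5] psi -133.65 F [-0.1  0.2 -1.3] open 55.7 tilt 0.22 t 22.68 j6 1.1535362714610016
in track axes [ 71.6 284.4]
cm cur [29.76  0.73 15.82] final [32.94  0.65 -7.16] rot y -40.25
level rot [ 0.09 -0.    0.2 ]
3.72 1.97
4.01 1.29
4.17 0.57
4.21 -0.16
4.12 -0.9
```

Call:
apply_moves([
  [[3.7,0,2.0],[0,-10,0],5],
  [[4.0,0,1.3],[0,-10,0],5],
  [[4.2,0,0.6],[0,-10,0],5],
  [[4.2,0,-0.2],[0,-10,0],5],
  [[4.1,0,-0.9],[0,0,0],5],
])

```text
t: 23.3
eef_pos: [544.9, 113.9, 138.1]
tcp_rot: [-1.585, -0.004, -1.607]
ft_force: [1.4, 0.2, -0.2]
opening: 0.585
```

Call:
apply_moves([
  [[4.1,0,-0.9],[0,0,0],5],
  [[4.1,0,-0.9],[0,0,0],5],
  [[2.0,0,-0.5],[0,0,0],5],
  [[0,0,0],[0,0,0],5],
  [[0,0,0],[0,0,0],5],
])

```text
t: 23.92
eef_pos: [513.6, 8.1, 132.2]
tcp_rot: [-1.596, -0.004, -1.611]
ft_force: [0.6, 0.8, 0.3]
opening: 0.586
```

```bash
python3 plan.py 513.8 -3.4 120 -93.4
```

```text
pos [513.6   8.1 132.2] psi -92.28 F [0.6 0.8 0.3] open 55.7 tilt 1.46 t 23.93 j6 -0.06460484470369877
in track axes [ -0.9 -33.5]
cm cur [1.14 1.22 0.1 ] final [1.14 1.22 0.09] rot y 1.12
level rot [ 1.44 -0.    0.22]
```

Call:
apply_moves([
  [[1.1,0.6,0.1],[1.4,1.1,0.2],5],
  [[0,0.6,0],[0,0,0],5],
  [[0,0,0],[0,0,0],5],
  [[0,0,0],[0,0,0],5],
  [[0,0,0],[0,0,0],5],
])

```text
t: 24.55
eef_pos: [514.5, 0.4, 118.7]
tcp_rot: [-1.573, -0.0, -1.626]
ft_force: [-0.8, 0.1, -0.1]
opening: 0.585
```

```bash
python3 plan.py 513.9 -3.4 86 -93.5
python3 - <<'E'
from h import *
p=cam('scene'); i=p['img'][190:270,270:370,::-1]; cv2.imwrite('pics/g7.png',cv2.resize(i,None,fx=7,fy=7,interpolation=cv2.INTER_CUBIC))
E
```

```text
pos [5.145e+02 4.000e-01 1.187e+02] psi -93.15 F [-0.8  0.1 -0.1] open 55.6 tilt 0.13 t 24.55 j6 -0.07215238842428796
in track axes [  0.5 -41.1]
cm cur [ 0.38  3.27 -0.03] final [ 0.38  3.27 -0.04] rot y 0.35
level rot [ 0.13 -0.    0.01]
```

View pics/g7.png

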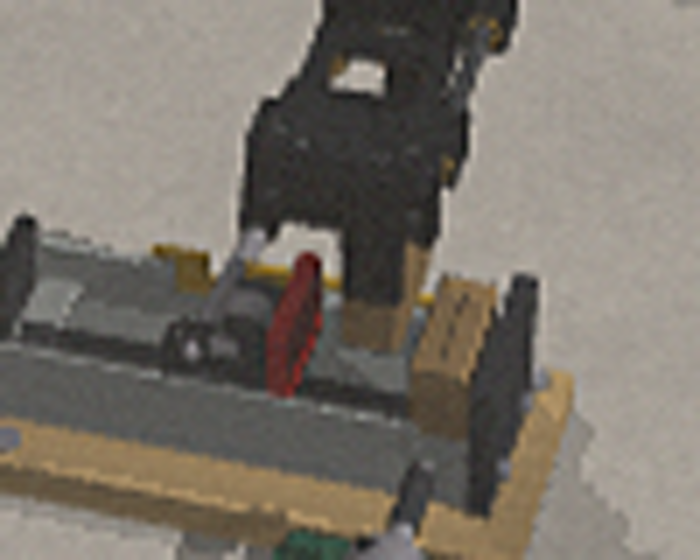

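Blank 2 stands upright next to the stop, square in the track (at 450,360). Blank 1 hangs between it and the follower.

Call:
apply_moves([
  [[0.35,1.2,0],[0,0.3,0],5],
  [[0,1.2,0],[0,0,0],5],
  [[0,0.6,0],[0,0,0],5],
  [[0,0.2,0],[0,0,0],5],
  [[0,0,0],[0,0,0],5],
])

```text
t: 25.22
eef_pos: [514.0, -3.5, 84.0]
tcp_rot: [-1.574, -0.0, -1.632]
ft_force: [-0.4, -0.1, -0.5]
opening: 0.588
```

```bash
python3 plan.py 513.8 -3.4 70 -93.4
```

```text
pos [514.   -3.5  84. ] psi -93.48 F [-0.4 -0.1 -0.5] open 55.8 tilt 0.19 t 25.23 j6 -0.07371923905810261
in track axes [  0.2 -45. ]
cm cur [-0.    1.4  -0.02] final [-0.    1.4  -0.02] rot y -0.08
level rot [ 0.18 -0.    0.01]
```

Already below the bevel with no force, so I'll continue down to the floor.

Call:
apply_moves([
  [[0,0.5,0],[0,0,0],5],
  [[0,0.4,0],[0,0,0],5],
  [[0,0.3,0],[0,0,0],5],
  [[0,0.1,0],[0,0,0],5],
  [[0,0,0],[0,0,0],5],
])

```text
t: 25.85
eef_pos: [514.2, -3.4, 70.6]
tcp_rot: [-1.573, -0.0, -1.632]
ft_force: [-0.1, -0.1, -0.1]
opening: 0.592
```

Call:
apply_moves([
  [[0,0.05,0],[0,0,0],6.6],
  [[0,0,0],[0,0,0],7.0],
  [[0,-1,0],[0,0,0],7.0],
  [[0,-3,0],[0,0,0],7.0],
  [[0,-4,0],[0,0,0],7.0],
])

```text
t: 26.48
eef_pos: [513.5, -3.3, 151.4]
tcp_rot: [-1.577, 0.0, -1.631]
ft_force: [-0.3, -0.2, -0.5]
opening: 0.733
```

Call:
apply_moves([
  [[0,-1,0],[0,-10,0],9.5],
  [[0,0,0],[0,-10,0],9.5],
  [[0,0,0],[0,-10,0],9.5],
  [[0,0,0],[0,-10,0],9.5],
  [[0,0,0],[0,-10,0],9.5],
])

```text
t: 27.1
eef_pos: [514.9, -3.4, 169.1]
tcp_rot: [-1.569, -0.003, -0.732]
ft_force: [0.6, -0.3, -0.6]
opening: 0.998
```

Call:
apply_moves([
  [[0,0,0],[0,-10,0],9.5],
  [[0,0,0],[0,-10,0],9.5],
  [[0,0,0],[0,-10,0],9.5],
  [[0,0,0],[0,-10,0],9.5],
  [[0,0,0],[0,0,0],9.5],
])

```text
t: 27.72
eef_pos: [514.9, -3.4, 173.0]
tcp_rot: [-1.572, -0.007, -0.011]
ft_force: [0.4, -0.1, -0.5]
opening: 1.003
```

```bash
python3 plan.py 430.2 -69.3 130 -3.4
```

```text
pos [514.9  -3.4 173. ] psi -0.62 F [ 0.4 -0.1 -0.5] open 95.3 tilt 0.38 t 27.73 j6 -1.6942806866229612
in track axes [  1.  -44.9]
cm cur [-8.42  4.25 -6.68] final [-8.06  4.3  -7.08] rot y 2.78
level rot [ 0.07 -0.    0.38]
```

Call:
apply_moves([
  [[-2.7,1.0,-2.3],[0,2.8,0.4],9.5],
  [[-2.7,1.5,-2.4],[0,0,0],9.5],
  [[-2.6,1.5,-2.3],[0,0,0],9.5],
  [[0,0,0],[0,0,0],9.5],
  [[0,0,0],[0,0,0],9.5],
])

```text
t: 28.35
eef_pos: [430.8, -70.9, 134.2]
tcp_rot: [-1.572, -0.004, -0.082]
ft_force: [-0.2, -0.6, 0.4]
opening: 1.001
```

```bash
python3 plan.py 430.2 -69.3 43.5 -3.4
```

```text
pos [430.8 -70.9 134.2] psi -4.7 F [-0.2 -0.6  0.4] open 95.1 tilt 0.24 t 28.35 j6 -1.8022233027677041
in track axes [ -78.9 -117.3]
cm cur [-0.1   9.07  0.17] final [-0.06  9.07  0.16] rot y -1.3
level rot [ 0.09 -0.    0.22]
```

Call:
apply_moves([
  [[-0.1,2.5,0.15],[0,-1.3,0.2],8],
  [[0,3,0],[0,0,0],7],
  [[0,2.5,0],[0,0,0],6],
  [[0,1.0,0],[0,0,0],5],
  [[0,0,0],[0,0,0],4],
])

```text
t: 28.98
eef_pos: [435.8, -68.2, 44.3]
tcp_rot: [-1.574, -0.008, -0.063]
ft_force: [-0.5, 0.3, 0.2]
opening: 0.528
```

```bash
python3 plan.py 430.2 -69.3 43.5 -3.4
```

```text
pos [435.8 -68.2  44.3] psi -3.59 F [-0.5  0.3  0.2] open 50.1 tilt 0.51 t 28.98 j6 -1.8096754305948761
in track axes [ -74.  -114.3]
cm cur [-0.56  0.08 -0.14] final [-0.56  0.08 -0.14] rot y -0.19
level rot [ 0.19 -0.    0.47]
```

Call:
apply_moves([
  [[-0.5,0.1,-0.15],[0.2,0.2,0.4],4],
  [[-0.1,0,0],[0,0,0],2],
  [[0,0,0],[0,0,0],0.5],
  [[0,0,0],[0,0,0],0.5],
  [[0,0,0],[0,0,0],0.5],
])

```text
t: 29.6
eef_pos: [430.5, -69.5, 45.4]
tcp_rot: [-1.571, -0.004, -0.066]
ft_force: [0.9, 1.7, -2.4]
opening: 0.166
```

```bash
python3 plan.py 430.2 -69.3 43.5 -3.4
```

```text
pos [430.5 -69.5  45.4] psi -3.81 F [ 0.9  1.7 -2.4] open 15.7 tilt 0.25 t 29.6 j6 -1.8176202091786222
in track axes [ -79.3 -115.9]
cm cur [-0.03  0.19  0.01] final [-0.03  0.19  0.01] rot y -0.41
level rot [ 0.03 -0.    0.25]
```

Call:
apply_moves([
  [[0,0,-0.3],[0,-0.3,0],0.5],
  [[0,-0.6,-0.05],[0,0,0],0.5],
  [[0,-0.7,-0.05],[0,0,0],0.5],
  [[0,-0.7,-0.05],[0,0,0],0.5],
  [[0,-0.5,-0.05],[0,0,0],0.5],
])

```text
t: 30.22
eef_pos: [431.0, -71.9, 69.9]
tcp_rot: [-1.568, -0.004, -0.061]
ft_force: [7.4, 9.3, -6.6]
opening: 0.171
```

```bash
python3 plan.py 430.2 -69.3 70 -3.4
```

```text
pos [431.  -71.9  69.9] psi -3.51 F [ 7.4  9.3 -6.6] open 16.2 tilt 0.27 t 30.23 j6 -1.8350408543427559
in track axes [ -78.6 -118.3]
cm cur [-0.1  -0.01  0.26] final [-0.1  -0.01  0.26] rot y -0.11
level rot [-0.16  0.    0.22]
```

Call:
apply_moves([
  [[0.1,0,0.3],[0,0,0],0.5],
  [[0.1,0,0.3],[0,0,0],0.5],
  [[0,0,0.3],[0,0,0],0.5],
  [[0,0,0.3],[0,0,0],0.5],
  [[0,0,0.2],[0,0,0],0.5],
])

```text
t: 30.85
eef_pos: [432.2, -54.4, 70.2]
tcp_rot: [-1.564, -0.0, -0.061]
ft_force: [2.2, 9.2, 0.1]
opening: 0.164
```

```bash
python3 plan.py 430.2 -69.3 70 -3.4
```

```text
pos [432.2 -54.4  70.2] psi -3.47 F [2.2 9.2 0.1] open 15.6 tilt 0.37 t 30.85 j6 -1.8023821309312784
in track axes [ -78.4 -100.7]
cm cur [-0.11  0.01 -1.5 ] final [-0.11  0.02 -1.5 ] rot y -0.07
level rot [-0.37  0.    0.01]
```

Call:
apply_moves([
  [[0,0,0.2],[-0.3,0,0],0.5],
  [[0,0,0.2],[0,0,0],0.5],
  [[0,0,0.2],[0,0,0],0.5],
  [[0,0,0.2],[0,0,0],0.5],
  [[0,0,0.1],[0,0,0],0.5],
])

```text
t: 31.48
eef_pos: [433.0, -42.3, 70.2]
tcp_rot: [-1.567, -0.0, -0.061]
ft_force: [1.9, 9.0, -0.2]
opening: 0.168
```

```bash
python3 plan.py 430.2 -69.3 70 -3.4
python3 - <<'E'
from h import *
p=cam('scene'); i=p['img'][190:270,270:370,::-1]; cv2.imwrite('pics/g8.png',cv2.resize(i,None,fx=7,fy=7,interpolation=cv2.INTER_CUBIC))
E
```

```text
pos [433.  -42.3  70.2] psi -3.47 F [ 1.9  9.  -0.2] open 15.9 tilt 0.23 t 31.48 j6 -1.7693484367101404
in track axes [-78.4 -88.6]
cm cur [-0.11  0.01 -2.71] final [-0.12  0.02 -2.71] rot y -0.07
level rot [-0.23  0.    0.02]
```

View pics/g8.png

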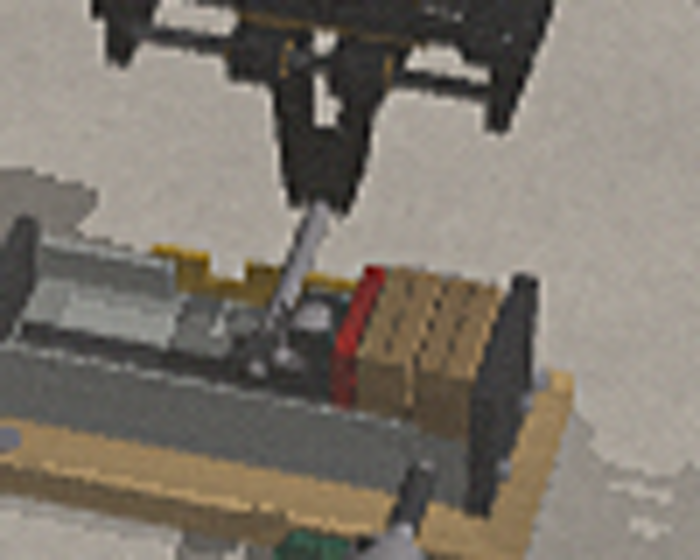

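Both blanks are upright and nearly packed against the stop. I'll do the last millimetre in small steps.

Call:
apply_moves([
  [[0,0,0.1],[0,0,0],0.5],
  [[0,0,0.1],[0,0,0],0.5],
  [[0,0,0.05],[0,0,0],0.5],
  [[0,0,0],[0,0,0],0.5],
  [[0,0,0],[0,0,0],0.5],
])

```text
t: 32.15
eef_pos: [433.1, -40.3, 70.2]
tcp_rot: [-1.568, -0.0, -0.061]
ft_force: [0.4, 2.9, -0.4]
opening: 0.166
```

```bash
python3 plan.py 430.2 -69.3 70 -3.4
```

```text
pos [433.1 -40.3  70.2] psi -3.47 F [ 0.4  2.9 -0.4] open 15.8 tilt 0.18 t 32.15 j6 -1.7627761961200157
in track axes [-78.4 -86.6]
cm cur [-0.11  0.02 -2.91] final [-0.11  0.02 -2.91] rot y -0.07
level rot [-0.18  0.    0.03]
```

Call:
apply_moves([
  [[0,0.2,0.05],[0,0,0],0.5],
  [[0,0.2,0.05],[0,0,0],0.5],
  [[0,0.1,0],[0,0,0],0.5],
  [[0,0,0],[0,0,0],0.5],
  [[0,0,0],[0,0,0],0.5],
])

```text
t: 32.78
eef_pos: [432.3, -40.1, 65.4]
tcp_rot: [-1.569, 0.0, -0.06]
ft_force: [-1.6, -1.1, 1.7]
opening: 0.166
```

```bash
python3 plan.py 430.2 -69.3 64.5 -3.4
```

```text
pos [432.3 -40.1  65.4] psi -3.45 F [-1.6 -1.1  1.7] open 15.7 tilt 0.11 t 32.77 j6 -1.7601716974771848
in track axes [-79.2 -86.5]
cm cur [-0.04  0.08 -2.92] final [-0.04  0.09 -2.92] rot y -0.05
level rot [-0.11 -0.   -0.01]
```

Spring force is fully on the blanks (Fy ≈ −1 N) and the bar is about on the plate. Next I open and retreat upward.

Call:
apply_moves([
  [[0,0.05,0],[0,0,0],2.2],
  [[0,0,0],[0,0,0],3.5],
  [[0,0,0],[0,0,0],5],
  [[0,0,0],[0,0,0],6],
  [[0,-2,0],[0,0,0],6],
])

```text
t: 33.4
eef_pos: [432.0, -39.8, 84.1]
tcp_rot: [-1.568, 0.003, -0.06]
ft_force: [0.8, -0.1, -0.2]
opening: 0.591
```

Call:
apply_moves([
  [[0,-4,0],[0,0,0],6],
  [[0,-4,0],[0,0,0],6],
  [[0,-3,0],[0,0,0],6],
  [[0,0,0],[0,0,0],6],
  [[0,0,0],[0,0,0],6],
])

```text
t: 34.02
eef_pos: [432.0, -40.0, 197.7]
tcp_rot: [-1.568, 0.002, -0.06]
ft_force: [-0.4, -1.3, -0.3]
opening: 0.632
```

```bash
python3 plan.py
python3 - <<'E'
from h import *
p=cam('scene'); i=p['img'][190:270,270:370,::-1]; cv2.imwrite('pics/g9.png',cv2.resize(i,None,fx=7,fy=7,interpolation=cv2.INTER_CUBIC))
E
```

```text
pos [432.  -40.  197.7] psi -3.44 F [-0.4 -1.3 -0.3] open 60.0 tilt 0.19 t 34.02 j6 -1.758900215600167
in track axes [-79.5 -86.4]
level rot [-0.15 -0.   -0.12]
```

View pics/g9.png

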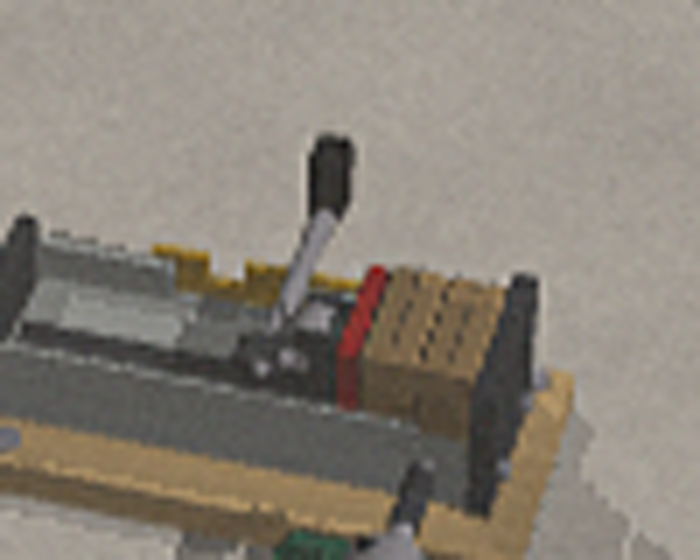

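Both blanks are packed upright against the stop, the follower is on them, and the bar lies on the plate.

```bash
python3 -c "
from cell import env; print(env.job_done())"
```

```text
the job is handed in; nothing more can be done
None
```

Both blanks are loaded and the job is handed in. They stand upright in the track and the follower holds them tight against the stop.

- **Latching:** I drew the follower back about 76 mm by its handle, felt the bar drop to the bottom of the notch and let go. The next picture showed it holding.
- **Blanks:** Each was gripped by its ends and lowered into the track, with no more than about 1.5 N on the wrist.
- **Closing:** I lifted the handle out of the notch and eased the follower forward in steps of about 2–4 mm, keeping hold of it throughout. At contact the wrist force along the track fell from 9 N to about −1 N, so the blanks were carrying the spring. I then set the bar down on the plate and released it.

**Last checks:** The final picture shows the blanks packed with no visible gap, the handle on the plate and the gripper clear above. The handle stood at track y −86.5 mm. About −88 mm was expected for two 24 mm blanks, which agrees within my 1–2 mm pose error. Time on the clock was about 34 s. No check failed. I did not re-measure the other objects at the end, but the arm showed no unexpected contact forces.

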